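Slide the engraving carrier under the spring clip

ROBOT

A 6-joint arm with a two-finger parallel gripper is mounted at the origin on the work surface. World frame = base frame: x ahead of the robot, y to its left, z up, the work surface at z = 0. Lengths are in mm, angles in rad, forces in N, time in s.
With the tool pointing down it reaches from about 350 to 975 mm from the base axis. Payload 7.1 kg.
Tool frame: the origin (TCP) lies on the centre line of the jaws, within the pads' length; the fingertips stand 25 mm ahead of it and the grasp point (between the pads) lies 6 mm ahead of it (ctrl.nose_length is the distance from the TCP to the fingertips, in mm); x points along the fingers, y is the direction in which the jaws open and shut, and the axes are right-handed (so a half turn about x gives the same grasp; the last joint's range is limited). The gripper opens to 88 mm and grips with 3 to 60 N. Pads are 20 mm wide; open, the fingers measure 115 mm over their backs; the gripper's body (75 mm by 178 mm) begins 61 mm behind the grasp point.
Start: joints at [-1.217, 0.423, 1.63, -0, 1.089, -0.019], TCP at [227.657, -582.046, 247.675] pointing down, gripper open.
Joint ranges: [-3, 3], [-0.9, 2.11], [0.09, 2.58], [-1.31, 4.45], [0.11, 2.69], [-2.54, 2.54]. Speed limits (rad/s): [2.39, 2.39, 3.01, 3.14, 3.14, 3.14].

INTERFACE

Orientations are given as a rotation vector (axis times angle).
In Python, from workcell import ctrl gives the robot as it stands.
- The arm moves only by the tool arm_command, never from a script. Its argument "deltas" is a list of rows, each a list of 4 numbers: the shift along the tool's x, y, z in m, then the turn about the tool's x in rad. In form: [[tx, ty, tz, yaw], ...]. A call has 1 to 10 rows; each row shifts and turns the pose as measured when the row begins, along the tool's axes as they then stand; what a row does not reach is not made up. A row lasts 1/10 s, in which the tool goes at most 50 mm and 8.59 degrees, less where a joint would pass 70% of its speed; a pose out of reach is approached as far as the arm can. A call is refused whole if a number of a shift passes 0.05 or a number of a turn 0.15, either way. A call with a gripper value outside its range is refused whole. "hand" is the finger opening in m, from 0 to 0.0878, set as the call begins (left out, the last holds). The fingers move at their own pace and stop on an object; the grip force is fixed at half the most. Time passes only in rows, so rows that do not move let the fingers close. It gives the time, the measured TCP pose, the force and the opening at its end, in the units of the state.
- ctrl.get_obs(): the state, without advancing time (a new reading comes with each control period).
- ctrl.get_image(name): name is "scene" or "top" or "wrist"; returns the picture (480x640x3 uint8, red, green, blue); there is no depth.
- ctrl.get_calibration(name): a dict with "fx", "fy", "cx", "cy" (pixels), "R" (3x3) and "t" (3): a world point X has camera coordinates R X + t. Camera axes: x right, y down, z forward; pixel columns grow to the right and rows downward; lengths in mm; the calibration is good to about 2 mm. A picture is of the moment at which its call begins: read the wrist's pose just before it. get_calibration takes no time and is no camera call; for the wrist camera it gives the pose at the moment of the call.
- ctrl.close_job(): hands the job in, once; it reports no verdict.
The state is a dict: "t": time; "qpos": joint angles; "qvel": joint speeds; "joint_torque": joint torques, N m; "ee_pos": TCP position; "orientation": TCP orientation; "ft_force": force on the tool from outside, world axes, zero at the start; "moment": the same for the moment, N m; "width": finger opening in mm.
Only numpy, scipy, OpenCV 4.12 (cv2) and the standard library are available. Lean on these libraries where they do the work, as an engineer would, in place of code of your own. Each camera call takes 0.05 s, during which the arm holds its last target.

TASK

On the engraving fixture, press down the spring clip's long thumb plate with one fingertip so that its jaw lifts, and keep it down while the other fingertip pushes the rectangular wooden carrier along its lane, under the jaw, until it is fully home against the end stop. Then let the clip come down on the carrier and take the hand away. Pinch or lift nothing, and leave the other things on the board and table where they are.

Things in the scene. Friction and masses are not known exactly. Their poses are not given: they have to be found in the camera images.
- fixture: engraving fixture fixed on the table: square plywood board, 230 x 230 mm, 16 mm thick (its top, the deck, at z = 16 mm in its frame; beyond y = +43 mm, under the clip's thumb plate, it is only 10 mm thick). Origin: centre of its underside, on the lane's centre line. +x: direction in which the carrier is pushed; z up; clip on the +y side. All x, y below are in this frame
- stop (a point): point on the deck, mid-lane, at the foot of the end stop (steel bar across the lane, 9 mm high over the deck, its face at x = +50 mm). The lane leads to it along +x between two steel rails, 6 mm wide, 5 mm high over the deck, inner faces at y = -19 and +19 mm, x from -100 to +55 mm
- carrier: loose rectangular hardwood carrier with a round brass blank in its top, 44 mm long (its x, along the lane), 34 mm wide, 10 mm thick, about 50 g. Origin: centre of its underside. It lies flat on the deck in the lane, short of the jaw, its centre at x = -30 to -10 mm of the fixture; home against the stop, its centre is at x = +28 mm
- clip (a joint): angle of the steel spring clip (a rocker), rad: 0 at rest (jaw about 3 mm over the deck, blocking the lane), about 0.226 with the jaw resting on the carrier, above about 0.26 the jaw clears the carrier, 0.386 thumb plate level, 0.46 firm stop (no need to go so far). A spring drives it back to 0; holding it level takes about 7 N at the plate's middle
- shaft (a point): middle of the clip's pivot shaft: along x at y = +38 mm, 8 mm over the deck, 10 mm thick, between two bearing blocks 16 mm high at x = -95 and +52 mm. Pressing the thumb plate on its +y side lifts the jaw on its other side
- thumb_plate (a point): centre of the thumb plate's upper face, at x = -39, y = about +64 mm; moves with the clip. Plate: x = -88 to +10, y = +44 to +84 mm, 3 mm thick. At rest it slopes up away from the lane (0.386 rad; this point 13 mm over the deck). At 0.386 rad it is level, its face 3 mm over the deck: a fingertip can slide along it in x while another, 50 to 80 mm beside it, moves in the lane
- jaw (a point): middle of the underside of the clip's jaw, moving with the clip. The jaw reaches over the lane's +y half at x = +22 to +40 mm (pad at y = +2 to +12 mm); with the thumb plate level it is about 15 mm over the deck
- round_carrier: round hardwood disc 38 mm across, 10 mm thick, lying on the fixture's board; leave it alone. Origin: centre of its underside
- ring_band: plain brass ring, 24 mm outside, 6 mm high, lying flat on the fixture's board; leave it alone. Origin: centre of its underside
- steel_block: small square steel bench block, 35 x 35 x 18 mm, on the fixture's board; leave it alone. Origin: centre of its underside
- ring_clamp: upright wooden ring clamp with a brass wing nut, 33 mm thick, 110 mm tall, on the table; leave it alone. Origin: centre of its underside
- hammer: small hammer lying on the table, 230 mm long; leave it alone
- polish_jar: small closed jar, 60 mm across, 65 mm tall, on the table; leave it alone. Origin: centre of its underside
- brush_cup: white cup with brushes, 72 mm across, 180 mm tall over the brushes, on the table; leave it alone. Origin: centre of its underside
Mind the look-alikes: they are no part of the job. Leave any red or white look-alike of the carrier alone.

How it is judged (in metres and radians):
On the way, in this order (a step that is already met when the one before it is completed fails the run):
1. a finger holds the clip pressed open while the carrier is still short of the jaw (value of joint clip above 0.26 rad and x of carrier in the frame of fixture below 0.003 m and contact force between the fingers and clip above 0.5 N), for 0.2 s.
2. the carrier is home against the stop while a finger still holds the clip pressed (x of carrier in the frame of fixture between 0.025 and 0.03 m and y of carrier in the frame of fixture between -0.005 and 0.005 m and value of joint clip above 0.24 rad and contact force between the fingers and clip above 0.5 N), for 0.1 s.
At the end, for the whole second after the job is handed in: the carrier lies flat on the deck within 3 mm of the end stop, square in the lane (0.12 rad), at rest, and the released clip's jaw rests on it with its spring force (clip angle 0.17 to 0.27 rad) (x of carrier in the frame of fixture between 0.025 and 0.03 m and y of carrier in the frame of fixture between -0.005 and 0.005 m and z of carrier in the frame of fixture between 0.0135 and 0.0185 m and angle between the x axis of carrier and the x axis of fixture, either way round below 0.12 rad and angle between carrier's own z axis and vertical below 0.06 rad and value of joint clip between 0.17 and 0.27 rad and contact force between clip and carrier above 1 N and linear speed of carrier below 0.01 m/s); the robot touches nothing.
It fails at once if the carrier is lifted more than 5 mm off the deck, or tipped (z of carrier in the frame of fixture above 0.021 m or angle between carrier's own z axis and vertical above 0.3 rad).
It fails at once if one of the other things is moved more than 15 mm (distance of any of round_carrier, ring_band, steel_block, ring_clamp, hammer, polish_jar, brush_cup from where it was at the start of the episode above 0.015 m).
It also fails if it takes over 58 s, if anything falls off the work surface, if the arm or the gripper's body presses on something with over 40 N, if the wrist force passes 120 N, or if a joint passes its speed limit or range.

## Working session

There is one attempt and no reset: what is moved stays moved. The work goes in short steps, Python scripts to look and compute and a tool call to move; the robot and the scene stay as the last step left them, time stands still between calls to the robot, and variables do not carry over. Pictures are saved under pics/ and viewed, and the job is handed in when it is done.

Besides the shell and the picture viewer there is one more tool, called after "Request:" as name(argument=value, ...), one argument or row to a line, values as JSON. arm_command: Moves the arm, as the interface text tells. Its arguments: {"type":"object","properties":{"deltas":{"type":"array","items":{"type":"array","items":{"type":"number"}}},"hand":{"type":"number"}},"required":["deltas"]}

```bash
mkdir -p pics; ls; python3 - <<'E'
from workcell import ctrl
import cv2
o=ctrl.get_obs();print({k:o[k] for k in('t','ee_pos','orientation','ft_force','width')},ctrl.nose_length)
for n in("scene","top","wrist"):
    im=ctrl.get_image(n);cv2.imwrite(f"pics/{n}0.png",im[:,:,::-1])
    print(n,ctrl.get_calibration(n))
E
```

```text
pics
{'t': 0.0, 'ee_pos': array([ 227.4987837 , -581.57239995,  246.90562273]), 'orientation': array([ 2.01808783,  0.38216233, -2.01857666]), 'ft_force': array([0.09357087, 0.75526929, 0.21884847]), 'width': 87.81889890457636} 25.0
scene {'fx': 446.11192688362655, 'fy': 446.11192688362655, 'cx': 323.7762090684773, 'cy': 240.69640078484682, 'R': array([[-0.84771844,  0.53020572, -0.01597972],
       [ 0.43345027,  0.67502708, -0.59704213],
       [-0.3057684 , -0.51305003, -0.80205071]]), 't': array([ 467.76795635, -200.13765995, 1242.49728966])}
top {'fx': 547.9076750358182, 'fy': 547.9076750358182, 'cx': 319.8118794185928, 'cy': 240.57699935175762, 'R': array([[-1.71765380e-02, -9.99852472e-01, -3.03018112e-05],
       [-9.96186497e-01,  1.71161528e-02, -8.55540780e-02],
       [ 8.55419750e-02, -1.43933662e-03, -9.96333528e-01]]), 't': array([  19.72567191,  521.72142194, 1208.90067247])}
wrist {'fx': 388.21663347762586, 'fy': 388.21663347762586, 'cx': 324.49433771066896, 'cy': 245.67348879828927, 'R': array([[ 0.36466674, -0.931137  , -0.00143166],
       [-0.89299096, -0.35016214,  0.2827607 ],
       [-0.26379027, -0.10183497, -0.95918942]]), 't': array([-624.1570497 ,  -35.60191284,  391.22148654])}
```

View pics/scene0.png

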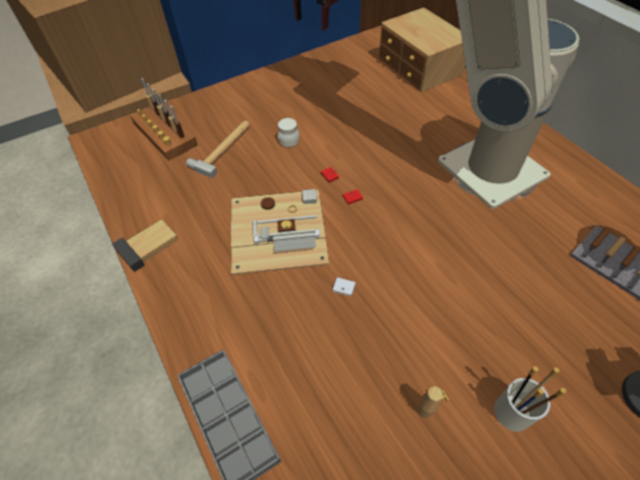

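View pics/top0.png

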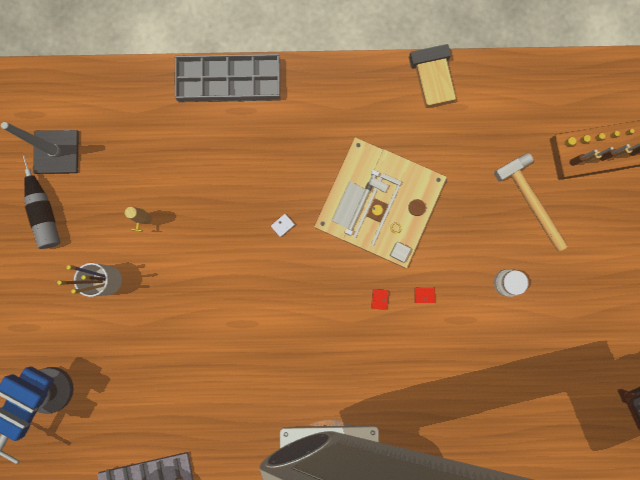

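View pics/wrist0.png

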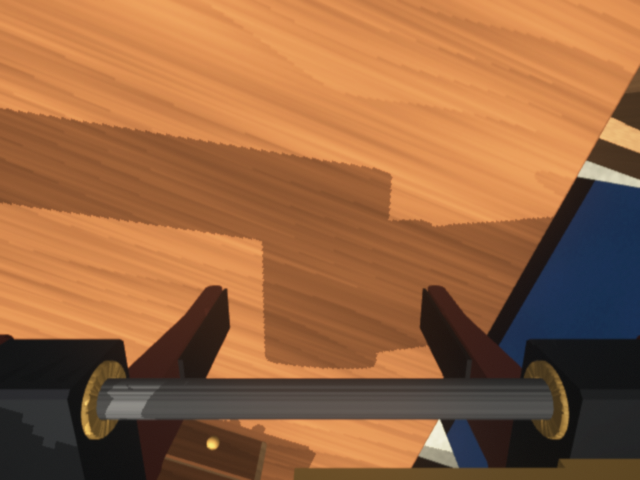

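The top view shows the board with corners near (357,138), (446,178), (408,267) and (316,226), and the carrier at about (377,210). I'll zoom in to measure them.

```bash
python3 - <<'E'
import cv2
a=cv2.imread("pics/top0.png")[130:275,305:455]
cv2.imwrite("pics/topz.png",cv2.resize(a,None,fx=4,fy=4,interpolation=cv2.INTER_CUBIC))
E
```

```text
(no output)
```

View pics/topz.png

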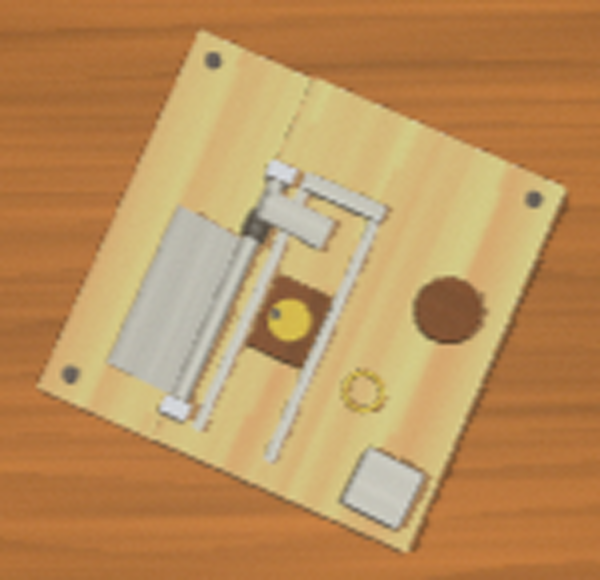

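```bash
cat > h.py <<'E'
import numpy as np, cv2
from scipy.spatial.transform import Rotation as Ro
def ray(c,uv):
    R=c['R'];t=c['t'];C=-R.T@t
    d=R.T@np.array([(uv[0]-c['cx'])/c['fx'],(uv[1]-c['cy'])/c['fy'],1]);return C,d
def pt(c,uv,z):
    C,d=ray(c,uv);return C+d*(z-C[2])/d[2]
def proj(c,X):
    q=c['R']@np.asarray(X,float)+c['t'];return np.array([c['fx']*q[0]/q[2]+c['cx'],c['fy']*q[1]/q[2]+c['cy']])
def fit(P,W):
    P=np.array(P,float);W=np.array(W,float);p=P.mean(0);w=W.mean(0);a=P-p;b=W-w
    th=np.arctan2((a[:,0]*b[:,1]-a[:,1]*b[:,0]).sum(),(a*b).sum())
    r=np.array([[np.cos(th),-np.sin(th)],[np.sin(th),np.cos(th)]]);o=w-r@p
    return o,th,W-(P@r.T+o)
E
python3 - <<'E'
from workcell import ctrl
from h import *
c=ctrl.get_calibration("top")
f=lambda u,v:(305+(u+.5)/4-.5,130+(v+.5)/4-.5)
L=[((203,30),(115,115),10),((566,190),(115,-115),16),((411,550),(-115,-115),16),((38,387),(-115,115),10)]
W=[pt(c,f(*a),z)[:2] for a,_,z in L]
o,th,r=fit([b for _,b,_ in L],W);print(o,th,r)
rr=np.array([[np.cos(th),-np.sin(th)],[np.sin(th),np.cos(th)]])
print("blank",rr.T@(pt(c,f(289,320),26)[:2]-o))
ob=ctrl.get_obs();M=Ro.from_rotvec(ob['orientation']).as_matrix();print(M,np.arctan2(M[1,1],M[0,1]))
E
```

```text
[ 609.73206186 -129.33531265] -0.4411151870206779 [[-1.65585888 -0.97022575]
 [-1.76778366  2.53804645]
 [ 2.57402345 -0.93342955]
 [ 0.84961909 -0.63439115]]
blank [-22.8481003    0.76226795]
[[-4.41881478e-04  3.64215190e-01 -9.31314716e-01]
 [ 1.14140009e-03 -9.31314016e-01 -3.64215458e-01]
 [-9.99999251e-01 -1.22394276e-03 -4.18483585e-06]] -1.198006060064642
```

```bash
cat >> h.py <<'E'
def go(ctrl,o,th,fx,fy,z,seq=True):
    """delta in tool axes to put TCP at fixture fx,fy, world z, with tool y=-fixture y"""
    ob=ctrl.get_obs();M=Ro.from_rotvec(ob['orientation']).as_matrix()
    r=np.array([[np.cos(th),-np.sin(th)],[np.sin(th),np.cos(th)]])
    w=np.array([*(r@np.array([fx,fy])+o),z]);d=M.T@(w-ob['ee_pos'])
    dy=th-np.pi/2-np.arctan2(M[1,1],M[0,1]);dy=(dy+np.pi)%(2*np.pi)-np.pi
    pf=r.T@(ob['ee_pos'][:2]-o)
    print("t",round(ob['t'],2),"target",w.round(1),"d_mm",d.round(2),"yaw",round(-dy,4),"| now fixture",pf.round(2),"z",ob['ee_pos'][2].round(2),"F",ob['ft_force'].round(1),"w",round(ob['width'],1),"tilt",np.round(M[2],4))
E
python3 - <<'E'
from workcell import ctrl
from h import *
go(ctrl,np.array([609.73,-129.335]),-.4411,-90,34,230)
c=ctrl.get_calibration('wrist');C=-c['R'].T@c['t'];ob=ctrl.get_obs();M=Ro.from_rotvec(ob['orientation']).as_matrix()
print("cam in tool",M.T@(C-ob['ee_pos']),"fwd",M.T@c['R'][2])
E
```

```text
t 0.15 target [542.9 -60.2 230. ] d_mm [  17.53 -370.82 -483.63] yaw 0.8139 | now fixture [-152.51 -572.23] z 247.08 F [-0.5 -1.1  0.2] w 87.5 tilt [-1.     -0.0012 -0.    ]
cam in tool [-1.37351296e+02 -9.08644176e-02 -7.67468275e+01] fwd [ 9.59189027e-01 -6.20956473e-05  2.82765640e-01]
```

Request:
arm_command(
  deltas=[
    [0,-0.028,-0.037,0],
    [0,-0.028,-0.037,0],
    [0,-0.028,-0.037,0],
    [0,-0.028,-0.037,0],
    [0,-0.028,-0.037,0],
    [0,-0.028,-0.037,0],
    [0,-0.028,-0.037,0],
    [0,-0.028,-0.037,0],
    [0,-0.028,-0.037,0],
    [0,-0.028,-0.037,0],
  ],
  hand=0.05,
)

```text
t: 1.15
ee_pos: [475.7, -176.8, 245.3]
orientation: [2.023, 0.371, -2.025]
ft_force: [-0.1, -0.2, -0.4]
width: 50.1
```

```bash
python3 - <<'E'
from workcell import ctrl
from h import *
go(ctrl,np.array([609.73,-129.335]),-.4411,-90,34,230)
E
```

```text
t 1.15 target [542.9 -60.2 230. ] d_mm [  15.31  -85.26 -104.17] yaw 0.8034 | now fixture [-100.95 -100.16] z 245.34 F [-0.1 -0.2 -0.4] w 50.1 tilt [-1.e+00 -5.e-04  7.e-04]
```

Request:
arm_command(
  deltas=[
    [0.005,-0.028,-0.035,0],
    [0.005,-0.028,-0.035,0],
    [0.005,-0.028,-0.034,0],
    [0,0,0,0.14],
    [0,0,0,0.14],
    [0,0,0,0.14],
    [0,0,0,0.14],
    [0,0,0,0.14],
    [0,0,0,0.11],
    [0,0,0,0],
  ],
)

```text
t: 2.15
ee_pos: [547.2, -48.2, 227.9]
orientation: [-1.957, 0.468, 1.963]
ft_force: [0.8, -1.4, -0.0]
width: 50.1
```

```bash
python3 - <<'E'
from workcell import ctrl
from h import *
go(ctrl,np.array([609.73,-129.335]),-.4411,-90,34,230)
c=ctrl.get_calibration('wrist')
im=ctrl.get_image('wrist')[:,:,::-1];cv2.imwrite("pics/w1.png",im)
print(c, ctrl.get_obs()['qpos'])
E
```

```text
t 2.15 target [542.9 -60.2 230. ] d_mm [-2.15 12.62 -1.57] yaw -0.028 | now fixture [-91.22  46.66] z 227.85 F [ 0.8 -1.4 -0. ] w 50.1 tilt [-1.0e+00  3.0e-04  2.9e-03]
{'fx': 388.21663347762586, 'fy': 388.21663347762586, 'cx': 324.49433771066896, 'cy': 245.67348879828927, 'R': array([[-0.45161102, -0.89221401,  0.00128035],
       [-0.85499806,  0.43318271,  0.28518602],
       [-0.25500159,  0.12769846, -0.95847133]]), 't': array([203.38364526, 458.62809545, 517.55744135])} [-1.09891239e-01  3.38891760e-01  1.81301407e+00  8.25652473e-04
  9.92500800e-01  1.92647930e+00]
```

View pics/w1.png

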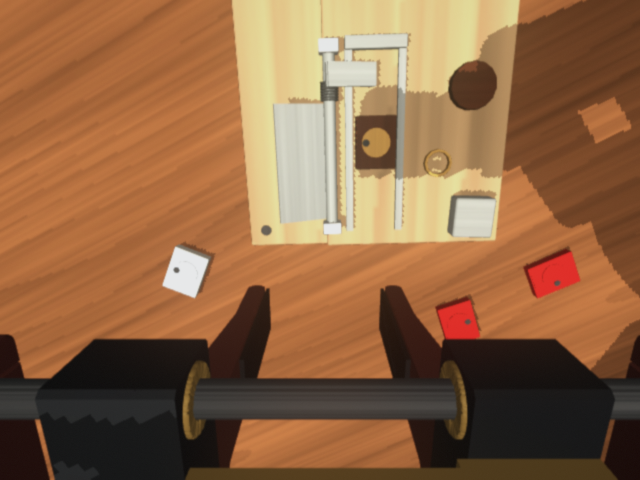

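The wrist view shows the carrier at about (377,142), the lane rails, and the thumb plate at about (300,163). I'll zoom in for an accurate fit.

```bash
python3 - <<'E'
import cv2
a=cv2.imread("pics/w1.png")
cv2.imwrite("pics/w1z.png",cv2.resize(a[20:260,240:510],None,fx=2.9,fy=2.5,interpolation=cv2.INTER_CUBIC))
cv2.imwrite("pics/w1y.png",cv2.resize(a[25:245,310:420],None,fx=2.7*2,fy=2.7,interpolation=cv2.INTER_CUBIC))
E
```

```text
(no output)
```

View pics/w1z.png

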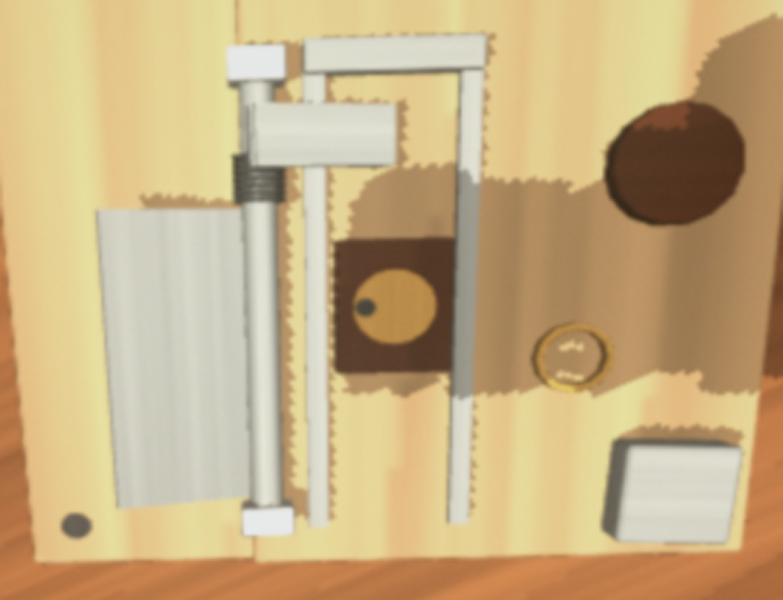

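View pics/w1y.png

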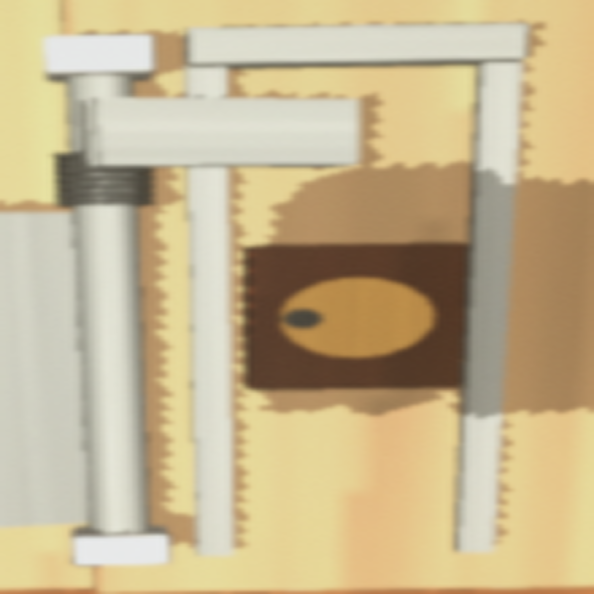

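```bash
cat > fit1.py <<'E'
import numpy as np
from h import *
c={'fx': 388.21663347762586, 'fy': 388.21663347762586, 'cx': 324.49433771066896, 'cy': 245.67348879828927, 'R': np.array([[-0.45161102, -0.89221401,  0.00128035],
       [-0.85499806,  0.43318271,  0.28518602],
       [-0.25500159,  0.12769846, -0.95847133]]), 't': np.array([203.38364526, 458.62809545, 517.55744135])}
g=lambda u,v:(310+(u+.5)/5.4-.5,25+(v+.5)/2.7-.5)
f=lambda u,v:(240+(u+.5)/2.9-.5,20+(v+.5)/2.5-.5)
L=[(g(198,553),(-100,25),21),(g(234,553),(-100,19),21),(g(457,550),(-100,-19),21),(g(494,550),(-100,-25),21),
(f(742,549),(-115,-115),16),(f(256,563),(-115,43),16),(f(38,560),(-115,115),10),
(g(208,66),(50,22),21),(g(498,62),(50,-22),21)]
W=[pt(c,a,z)[:2] for a,_,z in L]
o,th,r=fit([b for _,b,_ in L],W);print(o,th);print(r.round(1))
rr=np.array([[np.cos(th),-np.sin(th)],[np.sin(th),np.cos(th)]])
F=lambda uv,z:(rr.T@(pt(c,uv,z)[:2]-o)).round(1)
print("blank",F(g(358,318),26),"carrier back edge top z26",F(g(252,388),26),F(g(468,385),26),"front",F(g(468,243),26),F(g(252,245),26))
print("plate corners", F(f(118,508),16+20),F(f(97,210),36))
E
python3 fit1.py
```

```text
[ 608.78308263 -127.40821843] -0.4395164005530471
[[ 0.3  0.1]
 [ 0.1  0.1]
 [ 0.2  0.4]
 [-0.1  0.2]
 [ 0.7  0.4]
 [-0.7 -0.5]
 [ 0.5 -1.5]
 [-0.5 -0. ]
 [-0.3  0.8]]
blank [-23.5  -0.6] carrier back edge top z26 [-44.6  16.1] [-44.7 -18.2] front [ -1.7 -17.2] [-1.4 15.9]
plate corners [-88.4  83.1] [ 9.1 82.9]
```

```bash
cat > g.py <<'E'
import sys
from workcell import ctrl
from h import *
go(ctrl,np.array([608.78,-127.41]),-.4395,*map(float,sys.argv[1:4]))
E
python3 g.py -66 32 100
```

```text
t 2.2 target [562.7 -70.4 100. ] d_mm [127.8   12.8  -24.17] yaw -0.0265 | now fixture [-89.45  45.47] z 227.86 F [ 0.1 -1.  -0.4] w 49.9 tilt [-1.0e+00  3.0e-04  2.9e-03]
```

Request:
arm_command(
  deltas=[
    [0.03,0.003,-0.006,-0.013],
    [0.03,0.003,-0.006,-0.013],
    [0.03,0.003,-0.006,0],
    [0.03,0.003,-0.006,0],
    [0,0,0,0],
    [0,0,0,0],
  ],
)

```text
t: 2.8
ee_pos: [565.8, -70.0, 106.0]
orientation: [-1.991, 0.423, 1.988]
ft_force: [-1.0, -0.4, 0.2]
width: 49.6
```

```bash
python3 g.py -66 32 70;python3 - <<'E'
from workcell import ctrl
import cv2
cv2.imwrite("pics/w2.png",ctrl.get_image('wrist')[:,:,::-1])
E
```

```text
t 2.8 target [562.7 -70.4  70. ] d_mm [35.97  1.65  2.73] yaw 0.0192 | now fixture [-63.34  33.65] z 105.98 F [-1.  -0.4  0.2] w 49.6 tilt [-1.     -0.0013 -0.0011]
```

View pics/w2.png

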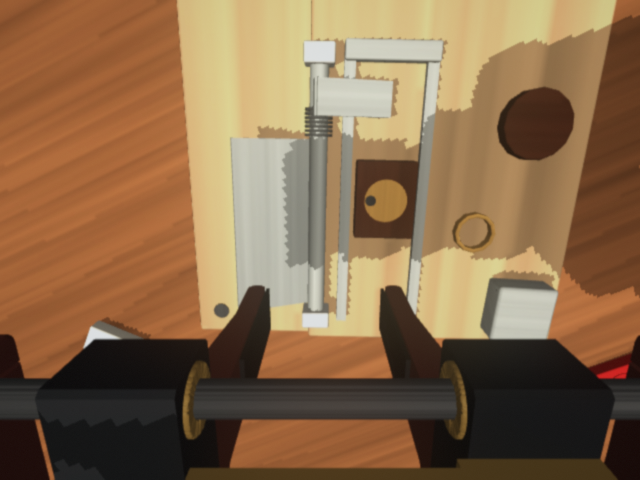

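Both fingers line up as intended: left over the plate (about 258,290), right over the lane behind the carrier (about 393,290). I'll descend next.

Request:
arm_command(
  deltas=[
    [0.018,0.001,0.002,0.019],
    [0.018,0.001,0.001,0],
    [0,0,0,0],
    [0,0,0,0],
  ],
)

```text
t: 3.25
ee_pos: [565.8, -70.2, 76.5]
orientation: [-1.991, 0.437, 1.968]
ft_force: [1.4, 0.2, -0.1]
width: 50.0
```

```bash
python3 g.py -66 32 50;python3 - <<'E'
from workcell import ctrl
from h import *
im=ctrl.get_image('wrist')[:,:,::-1].copy();c=ctrl.get_calibration('wrist')
o=ctrl.get_obs();M=Ro.from_rotvec(o['orientation']).as_matrix()
for s in(-1,1):
  for y in (o['width']/2,o['width']/2+13.5):
    for z in(-10,10):
      p=proj(c,o['ee_pos']+M@np.array([25,s*y,z]));print(s,y,z,p.round());cv2.circle(im,tuple(int(v) for v in p),2,(0,255,0),-1)
cv2.imwrite("pics/w3.png",im)
s=ctrl.get_image('scene')[:,:,::-1];cv2.imwrite("pics/s3.png",cv2.resize(s[160:300,200:360],None,fx=4,fy=4,interpolation=cv2.INTER_CUBIC))
E
```

```text
t 3.25 target [562.7 -70.4  50. ] d_mm [26.46  1.58  3.08] yaw 0.0034 | now fixture [-63.21  33.48] z 76.5 F [ 1.4  0.2 -0.1] w 50.0 tilt [-0.9999 -0.0043 -0.0108]
-1 24.901027787564182 -10 [268. 286.]
-1 24.901027787564182 10 [270. 326.]
-1 38.40102778756418 -10 [238. 286.]
-1 38.40102778756418 10 [241. 326.]
1 24.901027787564182 -10 [379. 286.]
1 24.901027787564182 10 [377. 326.]
1 38.40102778756418 -10 [409. 286.]
1 38.40102778756418 10 [406. 326.]
```

View pics/w3.png

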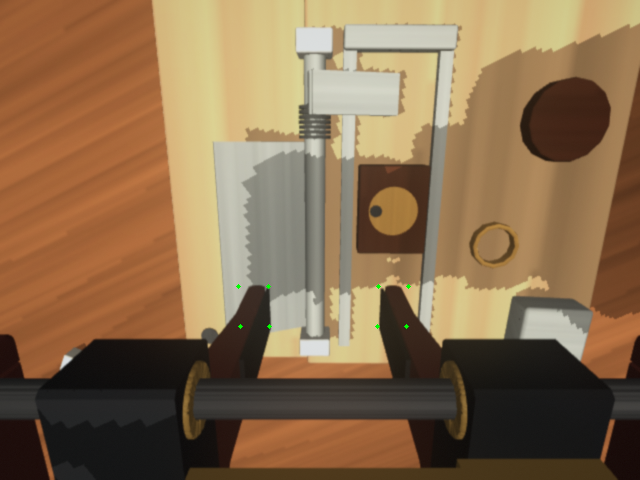

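View pics/s3.png

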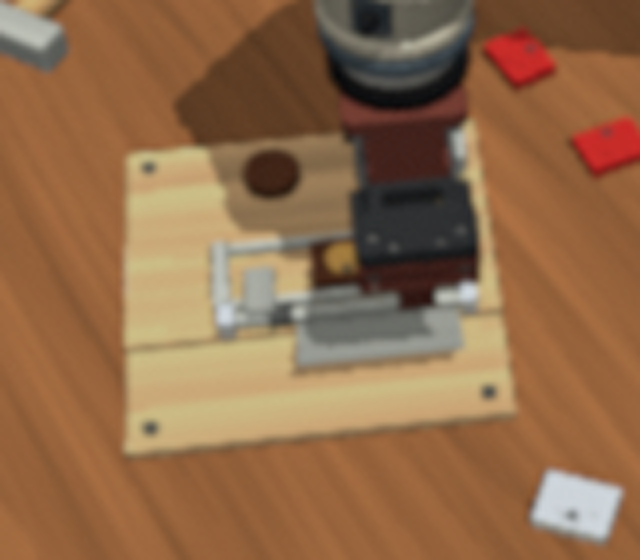

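Request:
arm_command(
  deltas=[
    [0.008,0.001,0.003,0],
    [0.005,0,0,0],
    [0,0,0,0],
    [0,0,0,0],
  ],
  hand=0.056,
)

```text
t: 3.75
ee_pos: [563.8, -69.9, 64.7]
orientation: [-1.995, 0.436, 1.964]
ft_force: [0.1, 0.5, -0.7]
width: 55.7
```

```bash
python3 g.py -66 32 44.5
```

```text
t 3.75 target [562.7 -70.4  44.5] d_mm [20.13  1.    1.15] yaw 0.0037 | now fixture [-65.14  32.9 ] z 64.65 F [ 0.1  0.5 -0.7] w 55.7 tilt [-0.9999 -0.0053 -0.0143]
```

Request:
arm_command(
  deltas=[
    [0.007,0.001,0.001,0.004],
    [0.005,0,0,0],
    [0.003,0,0,0],
    [0,0,0,0],
    [0,0,0,0],
  ],
)

```text
t: 4.25
ee_pos: [563.2, -70.3, 48.9]
orientation: [-1.992, 0.44, 1.961]
ft_force: [-1.0, 1.1, 4.3]
width: 55.9
```

```bash
python3 g.py -66 32 44.5
```

```text
t 4.25 target [562.7 -70.4  44.5] d_mm [4.38 0.3  0.52] yaw -0.0008 | now fixture [-65.55  32.27] z 48.89 F [-1.   1.1  4.3] w 55.9 tilt [-0.9999 -0.006  -0.0148]
```

Request:
arm_command(
  deltas=[
    [0.003,0,0,0],
    [0.001,0,0,0],
    [0,0,0,0],
  ],
)

```text
t: 4.55
ee_pos: [563.1, -70.5, 45.5]
orientation: [-1.992, 0.44, 1.961]
ft_force: [-0.7, 1.4, 4.9]
width: 56.1
```

```bash
python3 g.py -66 32 44.5;python3 - <<'E'
from workcell import ctrl
from h import *
cv2.imwrite("pics/w4.png",ctrl.get_image('wrist')[:,:,::-1])
E
python3 g.py -66 32 44.5
```

```text
t 4.55 target [562.7 -70.4  44.5] d_mm [1.04 0.07 0.46] yaw -0.0005 | now fixture [-65.55  32.07] z 45.55 F [-0.7  1.4  4.9] w 56.1 tilt [-0.9999 -0.0056 -0.0146]
t 4.6 target [562.7 -70.4  44.5] d_mm [1.11 0.08 0.49] yaw -0.0005 | now fixture [-65.53  32.08] z 45.62 F [-2.1  1.5  6.4] w 56.1 tilt [-0.9999 -0.0057 -0.0147]
```

View pics/w4.png

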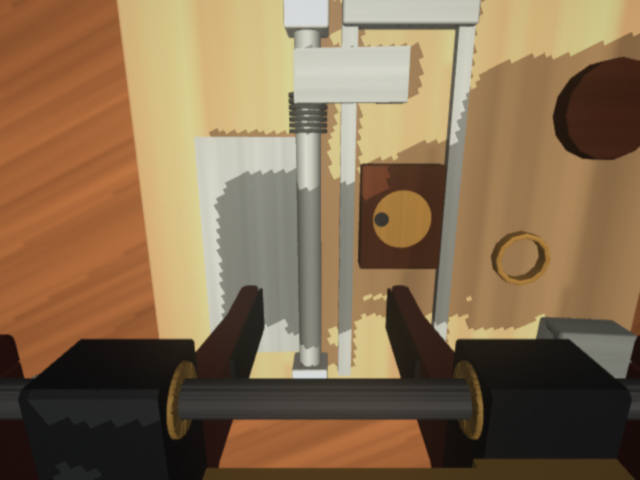

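Request:
arm_command(
  deltas=[
    [0.001,0,0,0],
    [0.0005,0,0,0],
    [0.0005,0,-0.004,0],
    [0.0002,0,-0.004,0],
    [0.0002,0,-0.004,0],
    [0.0002,0,-0.004,0],
    [0.0002,0,-0.004,0],
  ],
)

```text
t: 5.3
ee_pos: [574.9, -77.4, 43.9]
orientation: [-1.979, 0.439, 1.977]
ft_force: [-5.3, 3.0, 8.2]
width: 55.9
```

```bash
python3 g.py -4 32 44.5
```

```text
t 5.3 target [618.8 -96.7  44.5] d_mm [ -0.59  -1.08 -47.96] yaw 0.0011 | now fixture [-51.96  30.87] z 43.88 F [-5.3  3.   8.2] w 55.9 tilt [-1.0e+00 -2.1e-03 -6.0e-04]
```

Request:
arm_command(
  deltas=[
    [0,-0.0005,-0.004,0],
    [0,-0.0005,-0.005,0],
    [0,0,-0.005,0],
    [0,0,-0.005,0],
    [0,0,-0.005,0],
    [0,0,-0.005,0],
  ],
)

```text
t: 5.9
ee_pos: [593.1, -86.3, 43.9]
orientation: [-1.959, 0.437, 1.999]
ft_force: [-5.9, 2.8, 8.8]
width: 56.3
```

```bash
python3 g.py -4 32 44.5;python3 - <<'E'
from workcell import ctrl
from h import *
cv2.imwrite("pics/w5.png",ctrl.get_image('wrist')[:,:,::-1])
E
```

```text
t 5.9 target [618.8 -96.7  44.5] d_mm [ -1.12  -1.44 -27.7 ] yaw 0.0028 | now fixture [-31.71  30.48] z 43.93 F [-5.9  2.8  8.8] w 56.3 tilt [-0.9998  0.0024  0.0195]
```

View pics/w5.png

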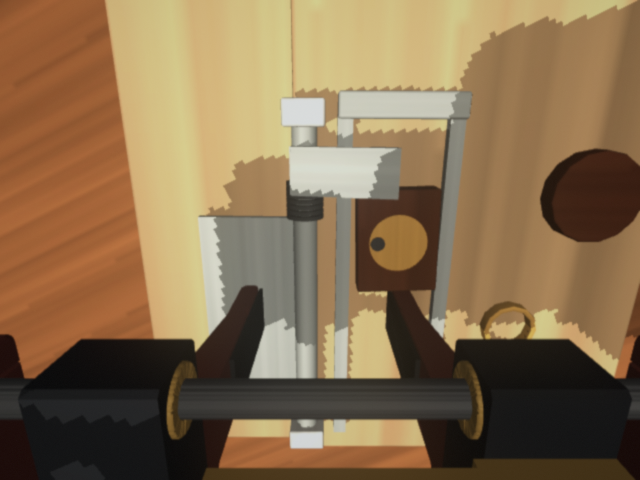

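Request:
arm_command(
  deltas=[
    [-0.0001,-0.0006,-0.006,0],
    [-0.0001,-0.0006,-0.006,0],
    [-0.0001,0,-0.006,0],
    [-0.0001,0,-0.005,0],
  ],
)

```text
t: 6.35
ee_pos: [609.5, -93.7, 44.1]
orientation: [-1.947, 0.436, 2.013]
ft_force: [-5.3, 2.1, 6.5]
width: 55.8
```

```bash
python3 g.py -4 32 44.5;python3 - <<'E'
from workcell import ctrl
from h import *
cv2.imwrite("pics/w6.png",ctrl.get_image('wrist')[:,:,::-1])
E
```

```text
t 6.35 target [618.8 -96.7  44.5] d_mm [-0.69 -1.11 -9.68] yaw 0.0042 | now fixture [-13.7   30.85] z 44.13 F [-5.3  2.1  6.5] w 55.8 tilt [-0.9995  0.0052  0.0322]
```

View pics/w6.png

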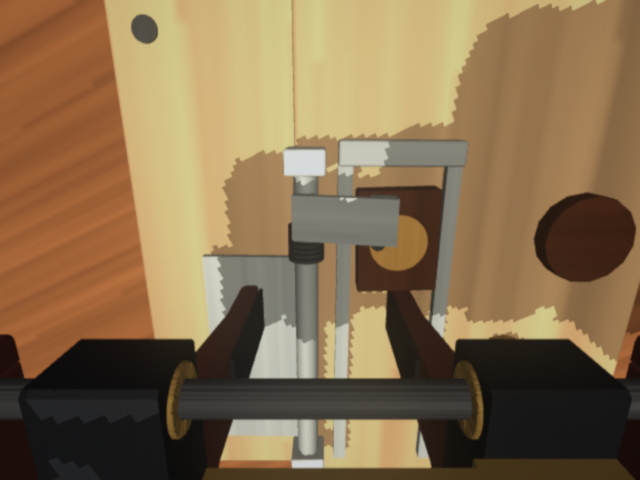

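Request:
arm_command(
  deltas=[
    [-0.0002,-0.0004,-0.004,0],
    [-0.0001,-0.0004,-0.003,0],
    [-0.0001,0,-0.002,0],
    [0,0,-0.001,0],
  ],
)

```text
t: 6.8
ee_pos: [615.0, -96.0, 44.7]
orientation: [-1.936, 0.435, 2.023]
ft_force: [-3.1, 2.3, 7.3]
width: 56.5
```

```bash
python3 g.py -4 32 44.5;python3 - <<'E'
from workcell import ctrl
from h import *
im=ctrl.get_image('wrist')[:,:,::-1]
cv2.imwrite("pics/w7.png",cv2.resize(im[130:330,280:500],None,fx=3,fy=3,interpolation=cv2.INTER_CUBIC))
E
```

```text
t 6.8 target [618.8 -96.7  44.5] d_mm [ 0.05 -0.93 -3.68] yaw 0.0051 | now fixture [-7.67 31.06] z 44.71 F [-3.1  2.3  7.3] w 56.5 tilt [-0.9991  0.0072  0.0425]
```

View pics/w7.png

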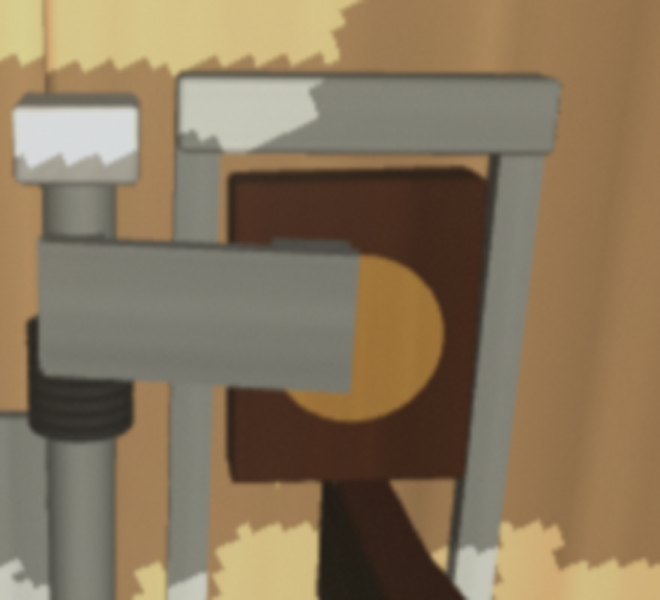

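Request:
arm_command(
  deltas=[
    [0,-0.0003,-0.003,0],
    [0,0,-0.002,0],
    [0,0,-0.001,0],
  ],
)

```text
t: 7.15
ee_pos: [617.3, -97.0, 44.9]
orientation: [-1.928, 0.434, 2.032]
ft_force: [-3.0, 2.0, 6.5]
width: 55.4
```

```bash
python3 g.py -4 32 44.5;python3 - <<'E'
from workcell import ctrl
from h import *
im=ctrl.get_image('wrist')[:,:,::-1]
cv2.imwrite("pics/w8.png",cv2.resize(im[130:330,280:500],None,fx=3,fy=3,interpolation=cv2.INTER_CUBIC))
E
```

```text
t 7.15 target [618.8 -96.7  44.5] d_mm [ 0.31 -0.89 -1.27] yaw 0.0058 | now fixture [-5.25 31.1 ] z 44.88 F [-3.   2.   6.5] w 55.4 tilt [-0.9987  0.0086  0.0505]
```

View pics/w8.png

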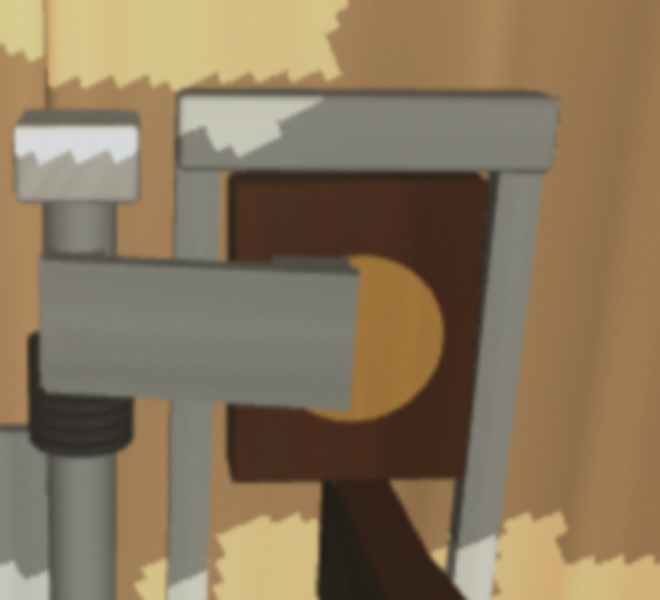

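Request:
arm_command(
  deltas=[
    [0,0,-0.003,0],
    [0,0,-0.002,0],
    [0,0,-0.002,0],
  ],
)

```text
t: 7.5
ee_pos: [618.2, -97.5, 44.8]
orientation: [-1.913, 0.433, 2.044]
ft_force: [-6.0, 4.1, 9.6]
width: 56.1
```

```bash
python3 g.py -4 32 44.5;python3 - <<'E'
from workcell import ctrl
from h import *
im=ctrl.get_image('wrist')[:,:,::-1]
cv2.imwrite("pics/w9.png",cv2.resize(im[130:330,280:500],None,fx=3,fy=3,interpolation=cv2.INTER_CUBIC))
E
```

```text
t 7.5 target [618.8 -96.7  44.5] d_mm [ 0.3  -0.94 -0.26] yaw 0.0053 | now fixture [-4.23 31.06] z 44.83 F [-6.   4.1  9.6] w 56.1 tilt [-0.9979  0.01    0.0639]
```

View pics/w9.png

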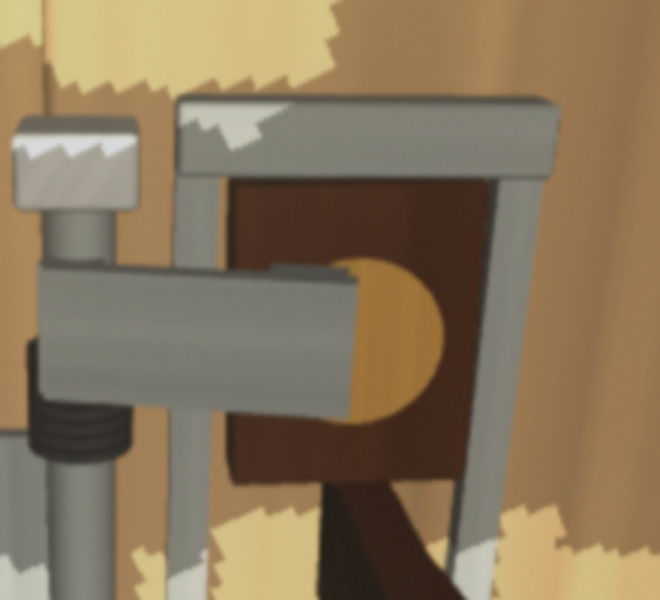

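Request:
arm_command(
  deltas=[
    [0,0,-0.003,0],
    [0,0,-0.003,0],
    [0,0,-0.003,0],
  ],
)

```text
t: 7.85
ee_pos: [618.6, -97.7, 44.8]
orientation: [-1.891, 0.431, 2.061]
ft_force: [-9.1, 6.3, 12.2]
width: 55.5
```

```bash
python3 g.py -4 32 44.5;python3 - <<'E'
from workcell import ctrl
from h import *
im=ctrl.get_image('wrist')[:,:,::-1];c=ctrl.get_calibration('wrist')
cv2.imwrite("pics/w10.png",cv2.resize(im[130:330,280:500],None,fx=3,fy=3,interpolation=cv2.INTER_CUBIC))
E
```

```text
t 7.85 target [618.8 -96.7  44.5] d_mm [ 0.33 -0.96  0.27] yaw 0.0041 | now fixture [-3.7  31.04] z 44.82 F [-9.1  6.3 12.2] w 55.5 tilt [-0.9965  0.0119  0.0829]
```

View pics/w10.png

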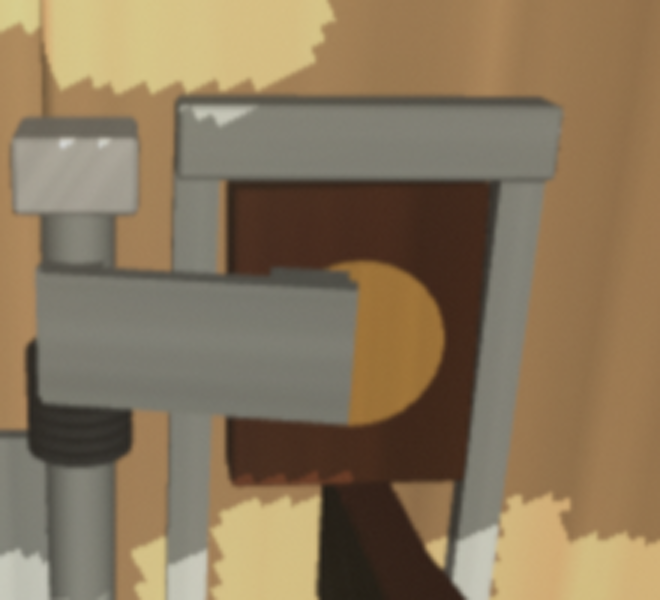

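The carrier is home: no gap to the stop at row ~180, and further pushing only raised the force to about 11 N. Next I'll back off slightly, then lift.

Request:
arm_command(
  deltas=[
    [0,0,0.003,0],
    [0,0,0.003,0],
    [-0.003,0,0.001,0],
    [-0.004,0,0.001,0],
    [-0.005,0,0.001,0],
    [-0.008,0,0.001,0],
    [-0.015,0,0.001,0],
    [-0.02,0,0.002,0],
  ],
)

```text
t: 8.7
ee_pos: [611.5, -94.0, 103.2]
orientation: [-1.892, 0.432, 2.06]
ft_force: [0.4, 0.9, 0.2]
width: 55.8
```

```bash
python3 g.py -20 32 100;python3 - <<'E'
from workcell import ctrl
from h import *
im=ctrl.get_image('wrist')[:,:,::-1]
cv2.imwrite("pics/w11.png",im)
E
```

```text
t 8.7 target [604.3 -89.9 100. ] d_mm [ 3.83 -0.67  8.  ] yaw 0.0038 | now fixture [-11.71  31.41] z 103.16 F [0.4 0.9 0.2] w 55.8 tilt [-0.9965  0.0123  0.0823]
```

View pics/w11.png

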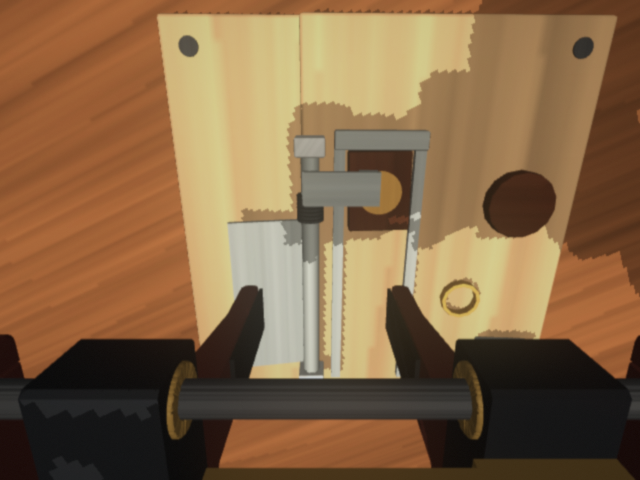

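The clip is down on the carrier and the carrier is against the stop at about (380,152). I'll take the hand up and away, then measure.

Request:
arm_command(
  deltas=[
    [-0.04,0,0.01,0],
    [-0.04,0,0.03,0],
    [-0.03,0,0.04,0],
    [0,0,0.03,0],
    [0,0,0.02,0],
    [0,0,0,0],
    [0,0,0,0],
  ],
)

```text
t: 9.45
ee_pos: [502.8, -40.9, 235.9]
orientation: [-1.906, 0.431, 2.046]
ft_force: [-0.2, 0.2, -0.2]
width: 56.1
```

```bash
python3 - <<'E'
from workcell import ctrl
from h import *
import json
c=ctrl.get_calibration('wrist');json.dump({k:np.asarray(v).tolist() for k,v in c.items()},open('c12.json','w'))
im=ctrl.get_image('wrist')[:,:,::-1];cv2.imwrite("pics/w12.png",im)
cv2.imwrite("pics/top12.png",cv2.resize(ctrl.get_image('top')[130:275,305:455,::-1],None,fx=4,fy=4,interpolation=cv2.INTER_CUBIC))
E
python3 g.py -90 34 220
```

```text
t 9.55 target [541.8 -58.3 220. ] d_mm [ 12.34  -0.79 -43.31] yaw 0.0031 | now fixture [-132.35   33.2 ] z 235.33 F [-0.1 -0.5 -0.1] w 56.2 tilt [-0.9975  0.0083  0.0696]
```

View pics/w12.png

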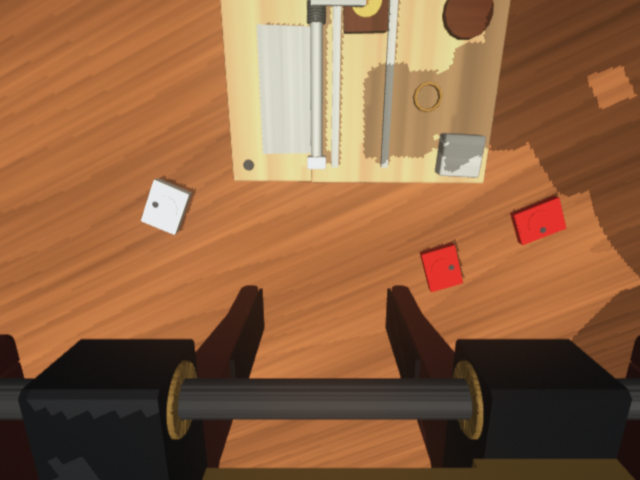

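View pics/top12.png

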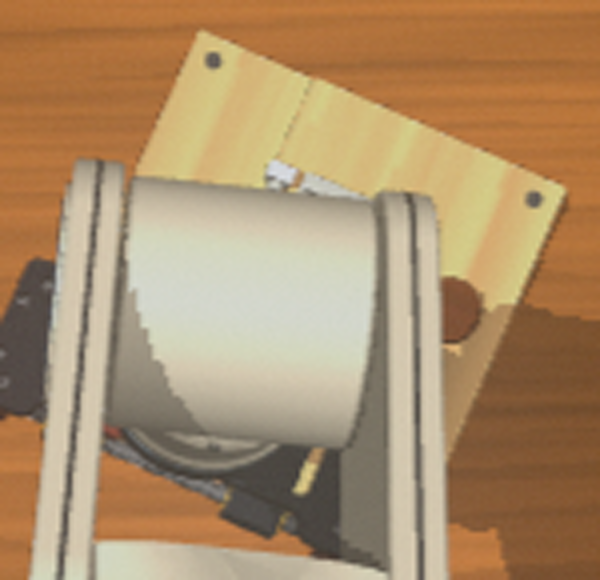

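Everything is in place, but the fixture is out of view. I'll shift about 70 mm back along the lane, staying high, for one check picture.

Request:
arm_command(
  deltas=[
    [0,0,-0.04,0],
    [0,0,-0.04,0],
    [0,0,0,0],
    [0,0,0,0],
  ],
)

```text
t: 9.95
ee_pos: [579.4, -77.3, 226.8]
orientation: [-1.902, 0.432, 2.049]
ft_force: [-0.9, 0.3, 0.3]
width: 56.2
```

```bash
python3 - <<'E'
from workcell import ctrl
from h import *
import json
c=ctrl.get_calibration('wrist');json.dump({k:np.asarray(v).tolist() for k,v in c.items()},open('c13.json','w'))
im=ctrl.get_image('wrist')[:,:,::-1];cv2.imwrite("pics/w13.png",im)
cv2.imwrite("pics/w13z.png",cv2.resize(im[50:250,270:430],None,fx=4.8,fy=3,interpolation=cv2.INTER_CUBIC))
E
python3 g.py -90 34 220
```

```text
t 10.0 target [541.8 -58.3 220. ] d_mm [ 9.88 -1.32 41.43] yaw 0.0023 | now fixture [-47.97  32.84] z 226.89 F [ 0.3  0.2 -0.5] w 55.5 tilt [-0.9974  0.0092  0.0719]
```

View pics/w13.png

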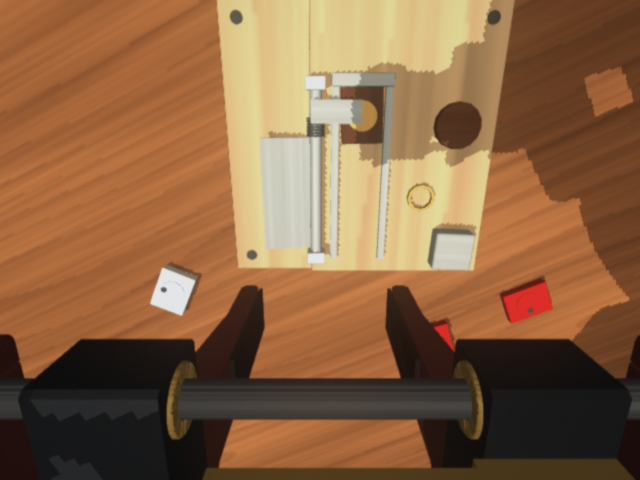

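View pics/w13z.png

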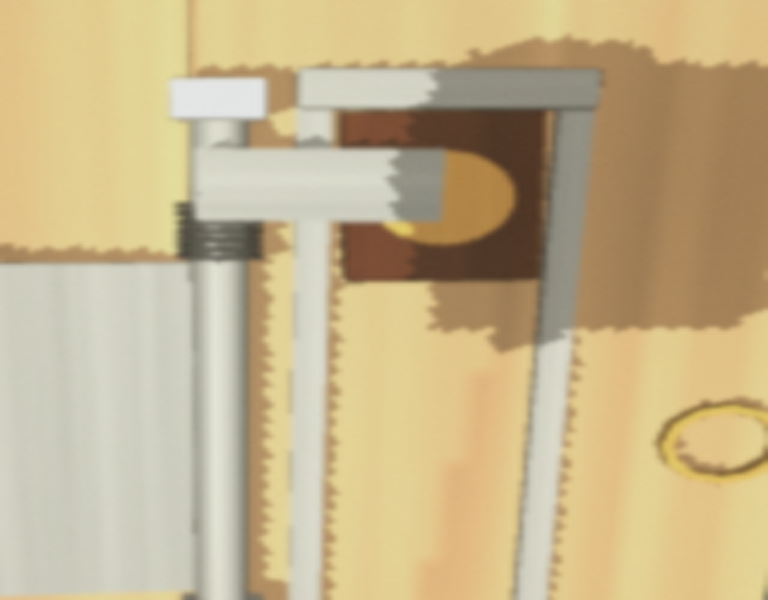

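```bash
python3 - <<'E'
from h import *
import json
c={k:np.array(v) for k,v in json.load(open('c13.json')).items()}
g=lambda u,v:(270+(u+.5)/4.8-.5,50+(v+.5)/3-.5)
o=np.array([608.78,-127.41]);th=-.4395;rr=np.array([[np.cos(th),-np.sin(th)],[np.sin(th),np.cos(th)]])
F=lambda uv,z:(rr.T@(pt(c,uv,z)[:2]-o)).round(1)
print("back",F(g(345,282),26),F(g(540,278),26),"front/stop top edge",F(g(345,108),25.5),F(g(545,108),25.5))
E
```

```text
back [ 4.7 16.4] [  5.8 -17.4] front/stop top edge [49.4 17.1] [ 49.5 -15.9]
```

The carrier measures 44 mm from the stop face to its back edge, which is its own length. That puts it home, square to 0.03 rad and near y = -0.5 mm. Handing in.

```bash
python3 -c "
from workcell import ctrl
print(ctrl.close_job(), ctrl.get_obs()['t'])"
```

```text
the job is handed in; nothing more can be done
the job is handed in; nothing more can be done
```

The job is handed in, after about 10 s of the 58 s allowed. The carrier is home against the end stop, the clip has come down on it, and the hand is clear of the board. One fingertip pressed the thumb plate nearly level and held it there at about 5–12 N. The other pushed the carrier under the raised jaw until the force rose to about 11 N with no further movement. I then backed off slightly and lifted the hand away.

Last checks:
- **Carrier:** the wrist picture puts its back edge 44.2 mm from the stop face; the carrier is 44 mm long, so there is no gap. It is square within about 0.03 rad and about 0.5 mm off the lane's centre line.
- **Clip:** the pictures show the jaw down on the carrier. I could not read the clip angle or its force on the carrier directly.
- **Hand:** it stands about 200 mm above the board, with no contact force.
- **Other things:** the items on the board look unmoved in the wrist view. I did not recheck the things on the table, but the arm passed well above them.
- **Deviations:** the tool had tilted about 0.08 rad by the end of the push, with no visible effect. In the last picture the stop face measured 0.5 mm off its stated position, within the 2 mm calibration.

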